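Tip the glue stick down and shut the drawer

ROBOT

A 6-joint arm with a two-finger parallel gripper is mounted at the origin on a cart in front of the work surface, level with it; the furniture and walls round the work are solid. World frame = base frame: x ahead of the robot, y to its left, z up, the work surface at z = 0. Lengths are in m, angles in rad, forces in N, time in s.
With the tool pointing down it reaches from about 0.375 to 0.9 m from the base axis. Payload 3.1 kg.
Tool frame: the origin (TCP) lies where the fingers leave the gripper's body, on its centre line; the fingertips stand 73 mm ahead of it and the grasp point (between the pads) lies 54 mm ahead of it; z points along the fingers, y is the line along which they close (so a half turn about z gives the same grasp; the last joint's range is limited). The gripper opens to 85 mm and grips with 20 to 120 N. Pads are 22 mm wide; open, the fingers measure 114 mm over their backs; the gripper's body (76 mm by 85 mm) begins 54 mm behind the grasp point. The pads swing forward as they close: fully open they stand 13 mm farther back than shut.
Start: joints at [1.048, 0.527, 1.433, -0, 1.181, -0.178], TCP at [0.211, 0.588, 0.304] pointing down, gripper open.
Joint ranges: [-3.08, 3.08], [-0.75, 2.2], [0.22, 2.44], [-1.43, 4.57], [0, 2.65], [-2.85, 2.85]. Speed limits (rad/s): [2.79, 2.79, 3.14, 3.14, 3.14, 3.14].

INTERFACE

Orientations are given as a unit quaternion [x, y, z, w].
In Python, from station import manip gives the robot as it stands.
- The arm moves only by the shell command python3 -m crank 'ROWS' [FORCE]. ROWS is JSON, a list of rows, each an object with "dp": the shift along the tool's x, y, z normalised to -1 to 1, where 1 is 50 cm, a list of three; "delta_rot": the turn, a rotation vector about the tool's x, y, z normalised to -1 to 1, where 1 is 2 pi rad, a list of three; "fingers": the opening, from -1 (shut) to 1 (fully open). A call has 1 to 12 rows; each row shifts and turns the commanded pose from where the row before left it, along the tool's axes as they then stand; what a row does not reach is not made up. A row lasts 1/12 s, in which the tool goes at most 41.7 mm and 7.16 degrees, less where a joint would pass 70% of its speed; a pose out of reach is approached as far as the arm can. A call with a number of a shift or a turn outside -1 to 1 is refused whole. A call with a gripper value outside its range is refused whole. The fingers move at their own pace and stop on an object; FORCE is the grip in N (left out, the last holds). Time passes only in rows, so rows that do not move let the fingers close. It gives the time, the measured TCP pose, the force, the opening and the grip force at its end, in the units of the state.
- manip.sense(): the state, without advancing time (a new reading comes with each control period).
- manip.snapshot(name): name is "scene" or "top"; returns (picture, depth): 480x640x3 uint8, red, green, blue; 480x640 float32, m along the optical axis (not along the pixel's ray), 0 where there is no reading.
- manip.camera_model(name): a dict with "fx", "fy", "cx", "cy" (pixels), "origin" and "attitude" of the camera in the world. Camera axes: x right, y up, looking along -z (the intrinsics and any distortion apply to the point x, -y, -z); pixel columns grow to the right and rows downward; lengths in m; the calibration is good to about 2 mm. A picture is of the moment at which its call begins. camera_model takes no time and is no camera call.
- manip.sign_off(): hands the job in; it is judged then, once.
The state is a dict: "t": time; "q": joint angles; "qd": joint speeds; "tau": joint torques, N m; "tcp_pos": TCP position; "tool_rot": TCP orientation; "force": force on the tool from outside, world axes, zero at the start; "ft_torque": the same for the moment, N m; "finger_gap": opening from 0.0 (shut) to 1.0 (fully open); "gripper_force": force on a finger pad.
Only numpy, scipy, OpenCV 4.12 (cv2) and the standard library are available. Lean on these libraries where they do the work, as an engineer would, in place of code of your own. Each camera call takes 0.05 s, during which the arm holds its last target. There are 200 camera calls.

TASK

A glue stick stands on its end in the open top drawer of the small drawer unit, too tall for the drawer to close. With a fingertip, push it over near its top, toward the middle of the drawer, so that it comes to lie flat on the drawer's floor beside the eraser and not on it; then push the drawer fully shut. Do not pick up anything, and leave the eraser flat in the drawer and the things on the desk where they are.

Things in the scene. Friction and masses are not known exactly. Their poses are not given: they have to be found in the camera images.
- mini_drawers: White desktop drawer unit, 178 deep x 190 wide x 150 mm high, three drawers one above the other; it cannot move. Origin: centre of its underside. x points from its front to its back, z up; the drawers pull out along its -x. Front face 81 mm in front of the origin (x = -81). Only the top drawer slides; the two below are shut and fixed.
- mini_drawers_drawer_2 (a joint): Slide of the top drawer: 0 m shut, 0.068 m fully out (along the unit's -x). It starts 60 to 68 mm out, slides with about half a newton and stays where it is left.
- drawer_floor (a point): A point on the top drawer's inner floor that moves with the drawer, axes as the unit's; with the drawer shut it is 101 mm above the unit's origin. Inside, the drawer runs from x = -77 to +73 mm and y = -87 to +87 mm about this point; its side and back walls are 35 mm high and its front 43 mm above the floor. The clear height inside the unit is 45 mm, and the unit's top panel is 49 mm above this floor. With the drawer out, only its front 60 to 68 mm are open to above.
- drawer_front (a point): Middle of the top edge of the top drawer's flat front panel, on its outer face, 144 mm above the desk; moves with the drawer. The panel is 180 mm wide and 44 mm high (down from this point). A round knob, 11 mm across, sticks out 9 mm from it, 30 mm toward -y of the middle and 22 mm below this point. Shut, the panel is flush (1 mm back) with the unit's front.
- glue_stick: Glue stick with cap, a round stick 26 mm across and 88 mm long, 25 to 50 g, red ends and white wrapper. Origin: centre of its foot; z runs along it to the cap. It starts standing on the drawer's floor near one side wall of the drawer (left or right), its axis 61 to 68 mm from the drawer's middle. Pushed near the cap it passes its balance once the cap has moved about 25 mm, and then falls by itself.
- glue_stick_middle (a point): Middle of the glue stick, on its axis 44 mm from the foot.
- eraser: Eraser in a card sleeve, 23 x 52 x 12 mm, lying on the drawer's floor near the side wall opposite the glue stick, its length roughly from front to back of the drawer. Origin: centre of its underside; length along y.
- ink_bottle: Dropper bottle, 34 mm across, 102 mm high, standing on the desk beside the drawer unit; leave it. Origin: centre of its foot.
- binder_clip: Black binder clip, 32 x 26 x 44 mm, standing on the desk beside the drawer unit on the other side from the bottle; leave it. Origin: centre of its foot.
- stapler: Stapler, 30 x 125 x 38 mm, on the desk; leave it.
- watercolour_tin: Flat black paint tin, 71 x 127 x 21 mm, on the desk; leave it.
- paint_tube_a: Paint tube, 33 x 126 x 22 mm, lying on the desk; leave it.
- sticky_notes: Yellow pad of notes, 76 x 77 x 13 mm, on the desk; leave it.
- pen_click: Black pen, 12 x 145 x 9 mm, lying on the desk; leave it.
There are look-alikes about, which are no part of the job. What is shaped like the glue_stick but green is not meant.

How it is judged:
By the outcome, as a careful person would: the job done as asked, in the order asked, and still so for the second after the job is handed in, with the robot touching nothing.
It also fails if it takes over 40 s, if anything falls off the work surface, if the arm or the gripper's body presses on something with over 40 N, if the wrist force passes 120 N, or if a joint passes its speed limit or range.

## Working session

There is one attempt and no reset: what is moved stays moved. The work goes in short steps, Python scripts to look and compute and a shell command to move; the robot and the scene stay as the last step left them, time stands still between calls to the robot, and variables do not carry over. Pictures are saved under pics/ and viewed, at most 10 in all, crops included, and the job is handed in when it is done.

```bash
mkdir -p pics; cat > h.py <<'E'
import numpy as np,cv2
from scipy.spatial.transform import Rotation as R
from station import manip
def snap(n):
    p,d=manip.snapshot(n); return p,d,manip.camera_model(n)
def att(m):
    a=np.array(m['attitude'],float)
    return R.from_quat(a).as_matrix() if a.size==4 else a.reshape(3,3)
def cloud(d,m):
    v,u=np.mgrid[:480,:640]
    c=np.stack([(u-m['cx'])/m['fx']*d,-(v-m['cy'])/m['fy']*d,-d],-1)
    return c@att(m).T+np.array(m['origin'])
E
python3 - <<'E'
from h import *
for n in('scene','top'):
    p,d,m=snap(n); cv2.imwrite(f'pics/{n}0.png',p[:,:,::-1]); np.savez(f'{n}0.npz',p=p,d=d); print(m)
print(manip.sense())
E
```

```text
{'fx': 563.7182097873525, 'fy': 563.7182097873525, 'cx': 322.50824219135035, 'cy': 237.35932855666053, 'origin': array([-0.72218116, -0.35778069,  0.83586859]), 'attitude': array([ 0.41897281, -0.27966476, -0.49361145,  0.70894086])}
{'fx': 530.498392322521, 'fy': 530.498392322521, 'cx': 316.6993431189277, 'cy': 241.26280835730054, 'origin': array([-0.03171024,  0.41273419,  1.61017548]), 'attitude': array([-0.09466852,  0.16313763,  0.84234814, -0.50485008])}
{'t': 0.1, 'q': array([ 1.04752036e+00,  5.28360075e-01,  1.43374594e+00, -2.21285647e-05,
        1.18139540e+00, -1.78487872e-01]), 'qd': array([ 0.00078953, -0.00346022, -0.00311284,  0.00029011,  0.00079014,
        0.00092531]), 'tau': array([ 7.14121506e-04, -4.43309999e+01, -1.78587359e+01, -1.38453256e-04,
        3.82727696e-03, -4.77023754e-07]), 'tcp_pos': array([0.21096908, 0.58779675, 0.30304838]), 'tool_rot': array([ 1.71537174e-01,  9.85177186e-01, -8.99744242e-04, -3.18435966e-04]), 'force': array([ 0.44150725,  0.03501095, -0.35308878]), 'ft_torque': array([-0.0086629 ,  0.00668047,  0.03201201]), 'gripper_force': 0.0, 'finger_gap': 1.000906753072652}
```

View pics/scene0.png

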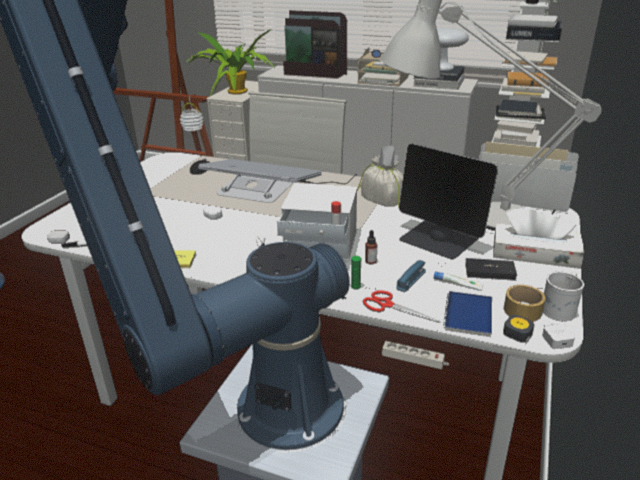

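View pics/top0.png

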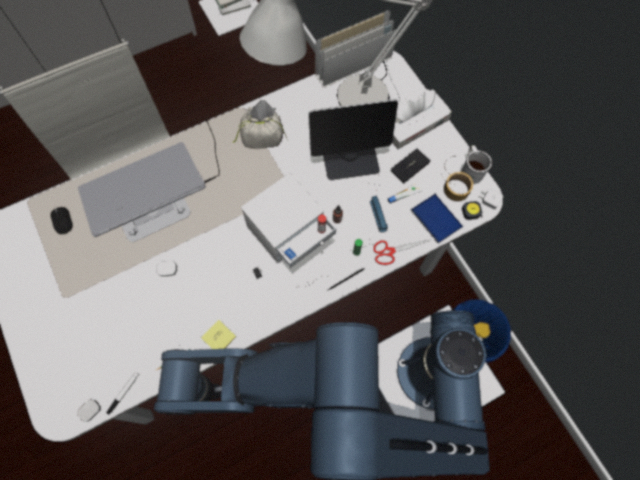

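The scene view shows the drawer unit at about (320,215) with the red cap at (337,208). In the top view the red cap is at (322,218), the blue eraser at (290,254), the bottle at (338,214), the clip at (257,272) and the green look-alike at (358,246).

```bash
python3 - <<'E'
from h import *
out={}
for n in('top','scene'):
    z=np.load(n+'0.npz');p,d=z['p'],z['d'];m=manip.camera_model(n);P=cloud(d,m)
    hsv=cv2.cvtColor(p,cv2.COLOR_RGB2HSV);h,s,v=cv2.split(hsv)
    roi=np.zeros((480,640),bool)
    if n=='top': roi[165:280,235:350]=1
    else: roi[180:260,270:365]=1
    ok=roi&(d>0)
    def st(nm,k):
        q=P[k]; print(n,nm,k.sum(),np.median(q,0).round(4),q.min(0).round(3),q.max(0).round(3))
    st('red',ok&((h<8)|(h>172))&(s>120))
    st('redtop',ok&((h<8)|(h>172))&(s>120)&(P[...,2]>.18))
    st('blue',ok&(h>95)&(h<130)&(s>100))
    k=ok&(abs(P[...,2]-.151)<.006)
    c,l,s_,_=cv2.connectedComponentsWithStats(k.astype(np.uint8))[0:4]
    i=1+np.argmax(s_[1:,4]);k=l==i
    r=cv2.minAreaRect(P[k][:,:2].astype(np.float32)*1000);print(n,'panel',k.sum(),r,cv2.boxPoints(r).round(0).tolist(),np.median(P[k][:,2]))
    if n=='top':
        big=cv2.resize(p[170:290,225:375],None,fx=5,fy=5,interpolation=cv2.INTER_CUBIC);cv2.imwrite('pics/crop.png',big[:,:,::-1])
        # rim points
        k=ok&(P[...,2]>.125)&(P[...,2]<.148);r=cv2.minAreaRect(P[k][:,:2].astype(np.float32)*1000);print('rim',k.sum(),r)
E
```

```text
top red 55 [0.5207 0.0915 0.19  ] [0.509 0.009 0.055] [0.559 0.103 0.2  ]
top redtop 52 [0.5195 0.0923 0.1903] [0.509 0.082 0.181] [0.532 0.103 0.2  ]
top blue 51 [0.4958 0.2138 0.1134] [0.48  0.204 0.105] [0.509 0.225 0.12 ]
top panel 2882 ((621.3339233398438, 174.70701599121094), (172.6652069091797, 190.73373413085938), 10.960649490356445) [[518.0, 252.0], [555.0, 65.0], [724.0, 97.0], [688.0, 285.0]] 0.1499678097305588
rim 1248 ((585.9010009765625, 167.53274536132812), (246.1842498779297, 191.62191772460938), 10.651233673095703)
scene red 82 [0.5136 0.0893 0.1824] [0.506 0.079 0.167] [0.531 0.101 0.193]
scene redtop 48 [0.516  0.0895 0.1883] [0.507 0.079 0.181] [0.531 0.101 0.193]
  return _methods._mean(a, axis=axis, dtype=dtype,
  ret = um.true_divide(
Traceback (most recent call last):
ValueError: zero-size array to reduction operation minimum which has no identity
```

View pics/crop.png

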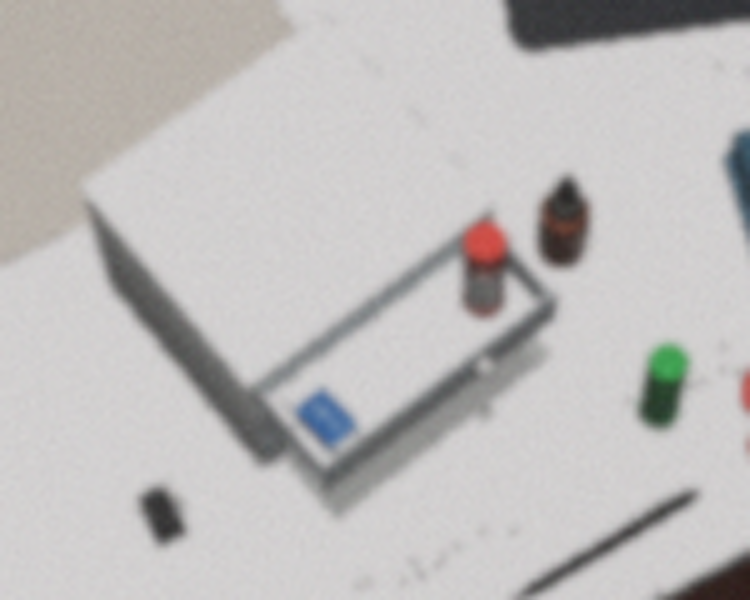

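```bash
cat >> h.py <<'E'
yaw=np.radians(10.8);O=np.array([.616,.1736]);U=np.array([[np.cos(yaw),-np.sin(yaw)],[np.sin(yaw),np.cos(yaw)]])
def tell(*targets):
    """targets: unit-frame x,y (mm) and tip z (world mm); prints dp totals"""
    s=manip.sense();M=R.from_quat(s['tool_rot']).as_matrix();p=s['tcp_pos']
    print('tcp unit mm',(U.T@(p[:2]-O)*1000).round(1),'z',p[2].round(4),'force',s['force'].round(2),'t',s['t'])
    for t in targets:
        g=np.r_[O+U@(np.array(t[:2])/1000),t[2]/1000+.073]
        print(t,'world',g.round(3),'dp total',(M.T@(g-p)/.5).round(4)); p=g
    a=np.degrees(np.arctan2(M[1,1],M[0,1])); print('tool y at',a.round(2),'want',90+np.degrees(yaw))
E
python3 -m crank '[{"dp":[0,0,0],"delta_rot":[0,0,-0.017],"fingers":-1},{"dp":[0,0,0],"delta_rot":[0,0,-0.017],"fingers":-1},{"dp":[0,0,0],"delta_rot":[0,0,-0.017],"fingers":-1},{"dp":[0,0,0],"delta_rot":[0,0,-0.017],"fingers":-1},{"dp":[0,0,0],"delta_rot":[0,0,-0.0167],"fingers":-1},{"dp":[0,0,0],"delta_rot":[0,0,0],"fingers":-1},{"dp":[0,0,0],"delta_rot":[0,0,0],"fingers":-1}]'
python3 -c "
from h import *
tell((-113,-112,230),(-113,-112,176))"
```

```text
t: 0.68
tcp_pos: [0.2111, 0.588, 0.3035]
tool_rot: [-0.092, 0.996, -0.0, -0.0]
force: [-0.0, 0.2, -0.1]
finger_gap: 0.009
gripper_force: 0.0
tcp unit mm [-320.1  482.9] z 0.3035 force [-0.02  0.16 -0.07] t 0.6833
(-113, -112, 230) world [0.526 0.042 0.303] dp total [-0.4186 -1.1883  0.0016]
(-113, -112, 176) world [0.526 0.042 0.249] dp total [-1.00e-04  1.00e-04  1.08e-01]
tool y at 100.58 want 100.8
```

```bash
python3 -m crank '[{"dp":[-0.0175,-0.0495,0],"delta_rot":[0,0,0],"fingers":-1},{"dp":[-0.0175,-0.0495,0],"delta_rot":[0,0,0],"fingers":-1},{"dp":[-0.0175,-0.0495,0],"delta_rot":[0,0,0],"fingers":-1},{"dp":[-0.0175,-0.0495,0],"delta_rot":[0,0,0],"fingers":-1},{"dp":[-0.0175,-0.0495,0],"delta_rot":[0,0,0],"fingers":-1},{"dp":[-0.0175,-0.0495,0],"delta_rot":[0,0,0],"fingers":-1},{"dp":[-0.0175,-0.0495,0],"delta_rot":[0,0,0],"fingers":-1},{"dp":[-0.0175,-0.0495,0],"delta_rot":[0,0,0],"fingers":-1},{"dp":[-0.0175,-0.0495,0],"delta_rot":[0,0,0],"fingers":-1},{"dp":[-0.0175,-0.0495,0],"delta_rot":[0,0,0],"fingers":-1},{"dp":[-0.0175,-0.0495,0],"delta_rot":[0,0,0],"fingers":-1},{"dp":[-0.0175,-0.0495,0],"delta_rot":[0,0,0],"fingers":-1}]'
python3 -m crank '[{"dp":[-0.0175,-0.0495,0],"delta_rot":[0,0,0],"fingers":-1},{"dp":[-0.0175,-0.0495,0],"delta_rot":[0,0,0],"fingers":-1},{"dp":[-0.0175,-0.0495,0],"delta_rot":[0,0,0],"fingers":-1},{"dp":[-0.0175,-0.0495,0],"delta_rot":[0,0,0],"fingers":-1},{"dp":[-0.0175,-0.0495,0],"delta_rot":[0,0,0],"fingers":-1},{"dp":[-0.0175,-0.0495,0],"delta_rot":[0,0,0],"fingers":-1},{"dp":[-0.0175,-0.0495,0],"delta_rot":[0,0,0],"fingers":-1},{"dp":[-0.0175,-0.0495,0],"delta_rot":[0,0,0],"fingers":-1},{"dp":[-0.0175,-0.0495,0],"delta_rot":[0,0,0],"fingers":-1},{"dp":[-0.0175,-0.0495,0],"delta_rot":[0,0,0],"fingers":-1},{"dp":[-0.0175,-0.0495,0],"delta_rot":[0,0,0],"fingers":-1},{"dp":[-0.0175,-0.0495,0],"delta_rot":[0,0,0],"fingers":-1}]'
python3 - <<'E'
from h import *
tell((-113,-112,230),(-113,-112,176),(-113,-60,176))
p,d,m=snap('top'); cv2.imwrite('pics/a.png',cv2.resize(p[150:300,220:420],None,fx=4,fy=4,interpolation=cv2.INTER_CUBIC)[:,:,::-1])
E
```

```text
t: 1.68
tcp_pos: [0.3701, 0.3148, 0.304]
tool_rot: [-0.092, 0.996, 0.0, 0.0]
force: [0.2, 0.2, 0.7]
finger_gap: 0.005
gripper_force: 0.0
t: 2.68
tcp_pos: [0.5286, 0.0425, 0.3039]
tool_rot: [-0.092, 0.996, 0.0, -0.0]
force: [0.1, 0.5, 0.3]
finger_gap: -0.0
gripper_force: 0.0
tcp unit mm [-110.4 -112.4] z 0.3039 force [0.11 0.53 0.31] t 2.6833
(-113, -112, 230) world [0.526 0.042 0.303] dp total [0.0052 0.0008 0.0017]
(-113, -112, 176) world [0.526 0.042 0.249] dp total [-0.    -0.     0.108]
(-113, -60, 176) world [0.516 0.093 0.249] dp total [0.0004 0.104  0.    ]
tool y at 100.57 want 100.8
```

View pics/a.png

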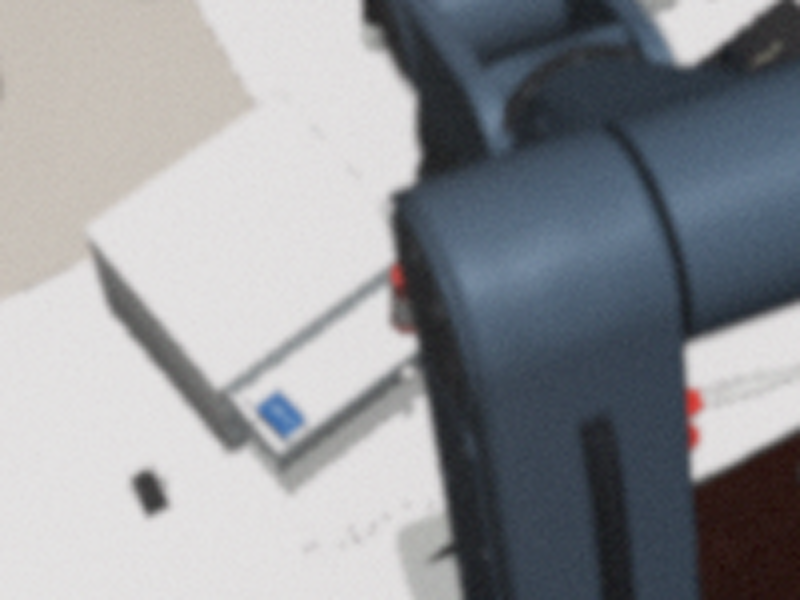

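The arm now covers the right side of the drawer. The stick still stands, with its red cap at (400,275). The eraser at (280,415) and the clip at (150,492) are undisturbed. Next I lower the fingertip and push.

```bash
python3 -m crank '[{"dp":[0.005,0,0.018],"delta_rot":[0,0,0],"fingers":-1},{"dp":[0,0,0.018],"delta_rot":[0,0,0],"fingers":-1},{"dp":[0,0,0.018],"delta_rot":[0,0,0],"fingers":-1},{"dp":[0,0,0.018],"delta_rot":[0,0,0],"fingers":-1},{"dp":[0,0,0.018],"delta_rot":[0,0,0],"fingers":-1},{"dp":[0,0,0.018],"delta_rot":[0,0,0],"fingers":-1},{"dp":[0,0,0],"delta_rot":[0,0,0],"fingers":-1}]'
python3 -m crank '[{"dp":[0,0.008,0],"delta_rot":[0,0,0],"fingers":-1},{"dp":[0,0.008,0],"delta_rot":[0,0,0],"fingers":-1},{"dp":[0,0.008,0],"delta_rot":[0,0,0],"fingers":-1},{"dp":[0,0.008,0],"delta_rot":[0,0,0],"fingers":-1},{"dp":[0,0.008,0],"delta_rot":[0,0,0],"fingers":-1},{"dp":[0,0.008,0],"delta_rot":[0,0,0],"fingers":-1},{"dp":[0,0.008,0],"delta_rot":[0,0,0],"fingers":-1},{"dp":[0,0.008,0],"delta_rot":[0,0,0],"fingers":-1},{"dp":[0,0.008,0],"delta_rot":[0,0,0],"fingers":-1},{"dp":[0,0.008,0],"delta_rot":[0,0,0],"fingers":-1}]'
python3 - <<'E'
from h import *
tell()
p,d,m=snap('scene');P=cloud(d,m);h,s,v=cv2.split(cv2.cvtColor(p,cv2.COLOR_RGB2HSV))
k=np.zeros(d.shape,bool);k[170:260,270:365]=1;k&=((h<8)|(h>172))&(s>120)&(P[...,2]>.09)
print(k.sum(),[((U.T@(q[:2]-O))*1000).round(0).tolist()+[q[2].round(3)] for q in P[k][::6]])
E
```

```text
t: 3.32
tcp_pos: [0.5244, 0.0439, 0.2477]
tool_rot: [-0.094, 0.996, 0.0, -0.002]
force: [0.2, -0.3, 0.7]
finger_gap: 0.001
gripper_force: 0.0
t: 4.15
tcp_pos: [0.5182, 0.083, 0.2499]
tool_rot: [-0.094, 0.996, -0.0, 0.0]
force: [-0.7, 0.9, 0.2]
finger_gap: 0.002
gripper_force: 0.0
tcp unit mm [-113.   -70.7] z 0.2499 force [-0.68  0.94  0.15] t 4.15
tool y at 100.74 want 100.8
70 [[-104.0, -39.0, np.float64(0.189)], [-108.0, -37.0, np.float64(0.188)], [-114.0, -54.0, np.float64(0.192)], [-114.0, -51.0, np.float64(0.189)], [-118.0, -49.0, np.float64(0.188)], [-121.0, -47.0, np.float64(0.187)], [-121.0, -47.0, np.float64(0.183)], [-121.0, -45.0, np.float64(0.181)], [-112.0, -59.0, np.float64(0.177)], [-112.0, -54.0, np.float64(0.173)], [-119.0, -50.0, np.float64(0.174)], [-117.0, -47.0, np.float64(0.17)]]
```

Tilting as expected (about 17 mm so far); push on past the balance point.

```bash
python3 -m crank '[{"dp":[0,0.008,0],"delta_rot":[0,0,0],"fingers":-1},{"dp":[0,0.008,0],"delta_rot":[0,0,0],"fingers":-1},{"dp":[0,0.008,0],"delta_rot":[0,0,0],"fingers":-1},{"dp":[0,0.008,0],"delta_rot":[0,0,0],"fingers":-1},{"dp":[0,0.006,0],"delta_rot":[0,0,0],"fingers":-1},{"dp":[0,0,0],"delta_rot":[0,0,0],"fingers":-1},{"dp":[0,0,0],"delta_rot":[0,0,0],"fingers":-1},{"dp":[0,0,0],"delta_rot":[0,0,0],"fingers":-1},{"dp":[0,0,0],"delta_rot":[0,0,0],"fingers":-1}]'
python3 - <<'E'
from h import *
tell()
p,d,m=snap('scene');P=cloud(d,m);h,s,v=cv2.split(cv2.cvtColor(p,cv2.COLOR_RGB2HSV))
k=np.zeros(d.shape,bool);k[170:260,270:365]=1;k&=((h<8)|(h>172))&(s>120)&(P[...,2]>.09)
print(k.sum(),[((U.T@(q[:2]-O))*1000).round(0).tolist()+[q[2].round(3)] for q in P[k][::6]])
cv2.imwrite('pics/b.png',cv2.resize(p[170:270,250:400],None,fx=5,fy=5,interpolation=cv2.INTER_CUBIC)[:,:,::-1])
E
```

```text
t: 4.95
tcp_pos: [0.5148, 0.1011, 0.2499]
tool_rot: [-0.094, 0.996, -0.0, 0.0]
force: [0.2, 0.3, 0.3]
finger_gap: -0.001
gripper_force: 0.0
tcp unit mm [-113.   -52.3] z 0.2499 force [0.19 0.34 0.33] t 4.95
tool y at 100.73 want 100.8
0 []
```

View pics/b.png

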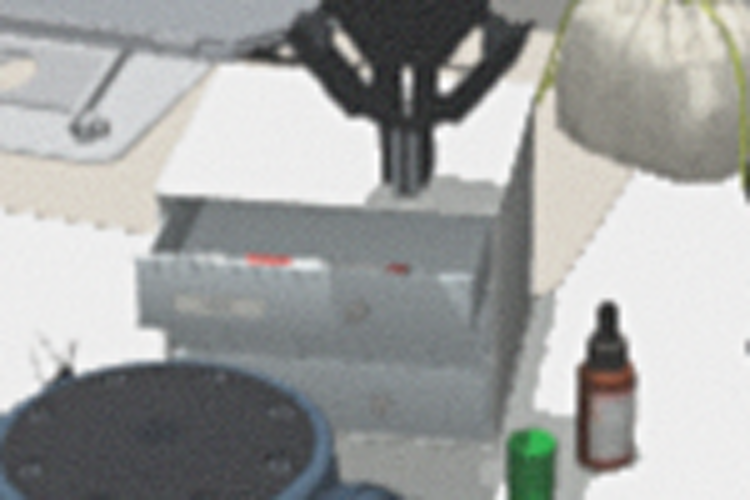

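The stick lies across the drawer, with its red ends at (268,260) and (398,268). I back off to the front of the drawer and check from above.

```bash
python3 -m crank '[{"dp":[0,0,-0.02],"delta_rot":[0,0,0],"fingers":-1},{"dp":[0,0,-0.02],"delta_rot":[0,0,0],"fingers":-1},{"dp":[-0.035,0.018,0],"delta_rot":[0,0,0],"fingers":-1},{"dp":[-0.035,0.018,0],"delta_rot":[0,0,0],"fingers":-1},{"dp":[-0.035,0.018,0],"delta_rot":[0,0,0],"fingers":-1},{"dp":[-0.035,0.018,0],"delta_rot":[0,0,0],"fingers":-1},{"dp":[-0.02,0.018,0],"delta_rot":[0,0,0],"fingers":-1},{"dp":[0,0.018,0],"delta_rot":[0,0,0],"fingers":-1},{"dp":[0,0,0],"delta_rot":[0,0,0],"fingers":-1}]'
python3 - <<'E'
from h import *
tell((-190,5,115),(-91,5,115))
for n in('top','scene'):
    p,d,m=snap(n);P=cloud(d,m);h,s,v=cv2.split(cv2.cvtColor(p,cv2.COLOR_RGB2HSV))
    k=np.zeros(d.shape,bool)
    if n=='top':k[165:280,235:350]=1
    else:k[170:260,270:365]=1
    k&=(P[...,2]>.09)&(P[...,2]<.19)
    for nm,c in(('red',((h<8)|(h>172))&(s>120)),('blue',(h>95)&(h<130)&(s>100))):
        q=P[k&c];print(n,nm,len(q),[((U.T@(a[:2]-O))*1000).round(0).tolist()+[float(a[2].round(3))] for a in q[::max(1,len(q)//8)]])
    if n=='top':cv2.imwrite('pics/c.png',cv2.resize(p[150:300,220:420],None,fx=4,fy=4,interpolation=cv2.INTER_CUBIC)[:,:,::-1])
E
```

```text
t: 5.75
tcp_pos: [0.583, 0.1706, 0.2706]
tool_rot: [-0.094, 0.996, 0.0, 0.0]
force: [0.5, 0.6, -0.0]
finger_gap: -0.0
gripper_force: 0.0
tcp unit mm [-33.    3.3] z 0.2706 force [ 0.51  0.64 -0.01] t 5.75
(-190, 5, 115) world [0.428 0.143 0.188] dp total [0.3141 0.0035 0.1652]
(-91, 5, 115) world [0.526 0.161 0.188] dp total [-1.98e-01 -1.00e-04  1.00e-04]
tool y at 100.82 want 100.8
top red 0 []
top blue 27 [[-95.0, 61.0, 0.105], [-101.0, 64.0, 0.114], [-102.0, 65.0, 0.109], [-106.0, 68.0, 0.114], [-110.0, 71.0, 0.119], [-114.0, 63.0, 0.115], [-114.0, 67.0, 0.11], [-116.0, 69.0, 0.11], [-119.0, 71.0, 0.111]]
scene red 0 []
scene blue 0 []
```

View pics/c.png

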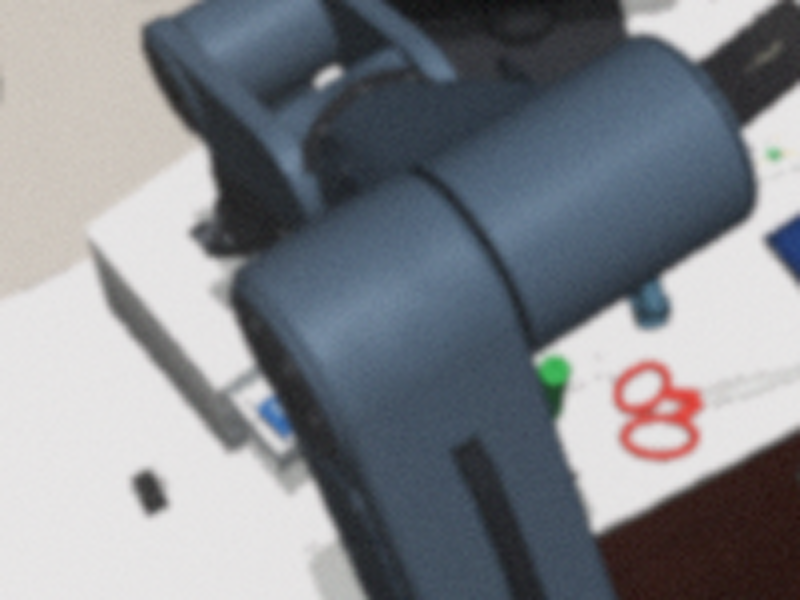

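The forearm hides most of the drawer. I had the tool's x sign reversed, which did no harm because the fingertips stayed 48 mm above the panel. The eraser's visible corner at (275,415) is unchanged. I swing aside to the front left to see the drawer.

```bash
python3 -m crank '[{"dp":[0.035,0,0],"delta_rot":[0,0,0],"fingers":-1},{"dp":[0.04,0,0],"delta_rot":[0,0,0],"fingers":-1},{"dp":[0.04,0.03,0],"delta_rot":[0,0,0],"fingers":-1},{"dp":[0.04,0.04,0],"delta_rot":[0,0,0],"fingers":-1},{"dp":[0.04,0.05,0],"delta_rot":[0,0,0],"fingers":-1},{"dp":[0.04,0.06,0],"delta_rot":[0,0,0],"fingers":-1},{"dp":[0.04,0.06,0],"delta_rot":[0,0,0],"fingers":-1},{"dp":[0.04,0.06,0],"delta_rot":[0,0,0],"fingers":-1},{"dp":[0.04,0.06,0],"delta_rot":[0,0,0],"fingers":-1},{"dp":[0.03,0.06,0],"delta_rot":[0,0,0],"fingers":-1},{"dp":[0.02,0.06,0],"delta_rot":[0,0,0],"fingers":-1},{"dp":[0,0.05,0],"delta_rot":[0,0,0],"fingers":-1}]'
python3 - <<'E'
from h import *
tell((-195,5,198),(-195,5,115),(-91,5,115))
for n in('top','scene'):
    p,d,m=snap(n);P=cloud(d,m);h,s,v=cv2.split(cv2.cvtColor(p,cv2.COLOR_RGB2HSV))
    k=np.zeros(d.shape,bool)
    if n=='top':k[165:280,235:350]=1
    else:k[170:260,270:365]=1
    k&=(P[...,2]>.09)&(P[...,2]<.19)
    for nm,c in(('red',((h<8)|(h>172))&(s>120)),('blue',(h>95)&(h<130)&(s>100))):
        q=P[k&c];print(n,nm,len(q),[((U.T@(a[:2]-O))*1000).round(0).tolist()+[float(a[2].round(3))] for a in q[::max(1,len(q)//8)]])
    if n=='top':cv2.imwrite('pics/d.png',cv2.resize(p[170:290,225:375],None,fx=5,fy=5,interpolation=cv2.INTER_CUBIC)[:,:,::-1])
E
```

```text
t: 6.85
tcp_pos: [0.3315, 0.3917, 0.2702]
tool_rot: [-0.094, 0.996, -0.001, -0.001]
force: [0.2, 0.2, -0.5]
finger_gap: -0.003
gripper_force: 0.0
tcp unit mm [-238.6  267.5] z 0.2702 force [ 0.16  0.24 -0.46] t 6.85
(-195, 5, 198) world [0.424 0.142 0.271] dp total [-0.0872 -0.5251 -0.0012]
(-195, 5, 115) world [0.424 0.142 0.188] dp total [-0.0005  0.0002  0.166 ]
(-91, 5, 115) world [0.526 0.161 0.188] dp total [-0.208   0.     -0.0006]
tool y at 100.8 want 100.8
top red 56 [[-106.0, -44.0, 0.132], [-104.0, 20.0, 0.131], [-101.0, 29.0, 0.123], [-104.0, 35.0, 0.132], [-116.0, 18.0, 0.128], [-117.0, 26.0, 0.134], [-115.0, 29.0, 0.125], [-116.0, 30.0, 0.122]]
top blue 53 [[-100.0, 56.0, 0.114], [-99.0, 63.0, 0.107], [-102.0, 69.0, 0.114], [-114.0, 55.0, 0.116], [-113.0, 59.0, 0.113], [-112.0, 65.0, 0.112], [-111.0, 72.0, 0.114], [-125.0, 56.0, 0.116], [-126.0, 61.0, 0.117]]
scene red 0 []
scene blue 0 []
```

View pics/d.png

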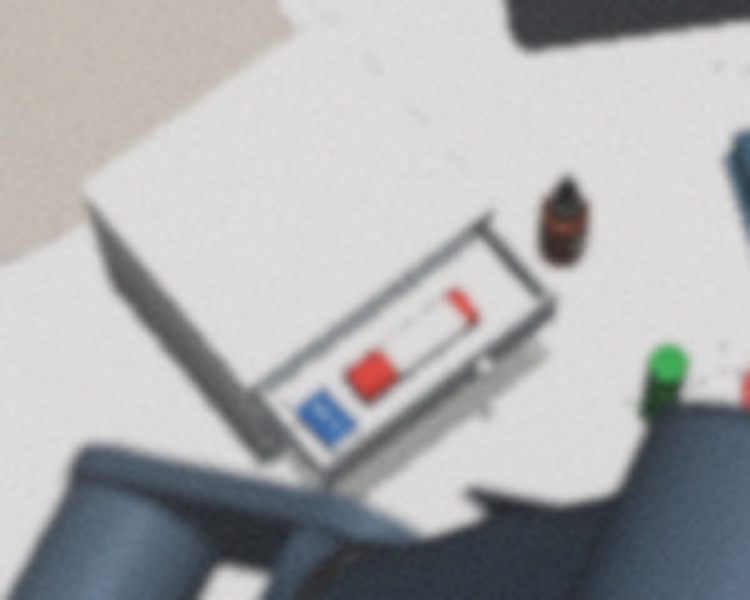

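The stick lies flat: its top is at about 0.13 m, the cap at (372,377) and the foot at (462,307). The eraser at (325,417) is flat and clear of it. Now I close the drawer.

```bash
python3 -m crank '[{"dp":[-0.007,-0.044,0],"delta_rot":[0,0,0],"fingers":-1},{"dp":[-0.007,-0.044,0],"delta_rot":[0,0,0],"fingers":-1},{"dp":[-0.007,-0.044,0],"delta_rot":[0,0,0],"fingers":-1},{"dp":[-0.007,-0.044,0],"delta_rot":[0,0,0],"fingers":-1},{"dp":[-0.007,-0.044,0],"delta_rot":[0,0,0],"fingers":-1},{"dp":[-0.007,-0.044,0],"delta_rot":[0,0,0],"fingers":-1},{"dp":[-0.007,-0.044,0],"delta_rot":[0,0,0],"fingers":-1},{"dp":[-0.007,-0.044,0],"delta_rot":[0,0,0],"fingers":-1},{"dp":[-0.007,-0.044,0],"delta_rot":[0,0,0],"fingers":-1},{"dp":[-0.007,-0.044,0],"delta_rot":[0,0,0],"fingers":-1},{"dp":[-0.007,-0.044,0],"delta_rot":[0,0,0],"fingers":-1},{"dp":[-0.007,-0.044,0],"delta_rot":[0,0,0],"fingers":-1}]'
python3 -m crank '[{"dp":[0,0,0.028],"delta_rot":[0,0,0],"fingers":-1},{"dp":[0,0,0.028],"delta_rot":[0,0,0],"fingers":-1},{"dp":[0,0,0.028],"delta_rot":[0,0,0],"fingers":-1},{"dp":[0,0,0.028],"delta_rot":[0,0,0],"fingers":-1},{"dp":[0,0,0.028],"delta_rot":[0,0,0],"fingers":-1},{"dp":[0,0,0.026],"delta_rot":[0,0,0],"fingers":-1},{"dp":[0,0,0],"delta_rot":[0,0,0],"fingers":-1},{"dp":[0,0,0],"delta_rot":[0,0,0],"fingers":-1}]'
python3 -c "
from h import *
tell((-195,5,115),(-91,5,115))"
```

```text
t: 7.95
tcp_pos: [0.4249, 0.1379, 0.2701]
tool_rot: [-0.093, 0.996, -0.0, -0.0]
force: [0.2, 0.2, -0.2]
finger_gap: 0.001
gripper_force: 0.0
t: 8.62
tcp_pos: [0.4247, 0.1393, 0.1868]
tool_rot: [-0.093, 0.996, -0.0, -0.001]
force: [-0.8, 0.4, 1.0]
finger_gap: 0.0
gripper_force: 0.0
tcp unit mm [-194.3    2.2] z 0.1868 force [-0.8   0.39  1.  ] t 8.6167
(-195, 5, 115) world [0.424 0.142 0.188] dp total [ 0.0014  0.0057 -0.0023]
(-91, 5, 115) world [0.526 0.161 0.188] dp total [-0.208   0.0005 -0.0004]
tool y at 100.67 want 100.8
```

```bash
python3 -m crank '[{"dp":[-0.01,0,0],"delta_rot":[0,0,0],"fingers":-1},{"dp":[-0.01,0,0],"delta_rot":[0,0,0],"fingers":-1},{"dp":[-0.01,0,0],"delta_rot":[0,0,0],"fingers":-1},{"dp":[-0.01,0,0],"delta_rot":[0,0,0],"fingers":-1},{"dp":[-0.008,0,0],"delta_rot":[0,0,0],"fingers":-1},{"dp":[-0.008,0,0],"delta_rot":[0,0,0],"fingers":-1},{"dp":[-0.008,0,0],"delta_rot":[0,0,0],"fingers":-1},{"dp":[-0.008,0,0],"delta_rot":[0,0,0],"fingers":-1},{"dp":[-0.008,0,0],"delta_rot":[0,0,0],"fingers":-1},{"dp":[-0.008,0,0],"delta_rot":[0,0,0],"fingers":-1},{"dp":[-0.008,0,0],"delta_rot":[0,0,0],"fingers":-1},{"dp":[-0.008,0,0],"delta_rot":[0,0,0],"fingers":-1}]'
python3 -m crank '[{"dp":[-0.01,0,0],"delta_rot":[0,0,0],"fingers":-1},{"dp":[-0.01,0,0],"delta_rot":[0,0,0],"fingers":-1},{"dp":[-0.01,0,0],"delta_rot":[0,0,0],"fingers":-1},{"dp":[-0.01,0,0],"delta_rot":[0,0,0],"fingers":-1},{"dp":[-0.01,0,0],"delta_rot":[0,0,0],"fingers":-1},{"dp":[-0.01,0,0],"delta_rot":[0,0,0],"fingers":-1},{"dp":[-0.01,0,0],"delta_rot":[0,0,0],"fingers":-1},{"dp":[-0.008,0,0],"delta_rot":[0,0,0],"fingers":-1},{"dp":[-0.006,0,0],"delta_rot":[0,0,0],"fingers":-1},{"dp":[-0.004,0,0],"delta_rot":[0,0,0],"fingers":-1},{"dp":[0,0,0],"delta_rot":[0,0,0],"fingers":-1}]'
python3 -c "
from h import *
tell((-91,5,115))"
```

```text
t: 9.62
tcp_pos: [0.4766, 0.15, 0.1868]
tool_rot: [-0.094, 0.996, 0.0, -0.0]
force: [-0.3, 0.4, 0.6]
finger_gap: 0.001
gripper_force: 0.2
t: 10.53
tcp_pos: [0.5204, 0.1582, 0.187]
tool_rot: [-0.094, 0.996, -0.0, 0.0]
force: [0.4, -0.6, -0.3]
finger_gap: -0.0
gripper_force: 0.0
tcp unit mm [-96.8   2.8] z 0.187 force [ 0.35 -0.56 -0.27] t 10.5333
(-91, 5, 115) world [0.526 0.161 0.188] dp total [-0.0117  0.0045 -0.002 ]
tool y at 100.74 want 100.8
```

```bash
for i in 1; do python3 -m crank '[{"dp":[-0.003,0,0],"delta_rot":[0,0,0],"fingers":-1},{"dp":[-0.003,0,0],"delta_rot":[0,0,0],"fingers":-1},{"dp":[-0.003,0,0],"delta_rot":[0,0,0],"fingers":-1},{"dp":[0,0,0],"delta_rot":[0,0,0],"fingers":-1}]'; done
python3 - <<'E'
from h import *
tell()
p,d,m=snap('scene');P=cloud(d,m)
cv2.imwrite('pics/e.png',cv2.resize(p[170:270,250:400],None,fx=5,fy=5,interpolation=cv2.INTER_CUBIC)[:,:,::-1])
E
```

```text
t: 10.87
tcp_pos: [0.5245, 0.159, 0.187]
tool_rot: [-0.094, 0.996, -0.0, 0.0]
force: [-0.7, -0.7, -0.7]
finger_gap: -0.001
gripper_force: 0.0
tcp unit mm [-92.7   2.8] z 0.187 force [-0.7  -0.73 -0.73] t 10.8667
tool y at 100.74 want 100.8
```

View pics/e.png

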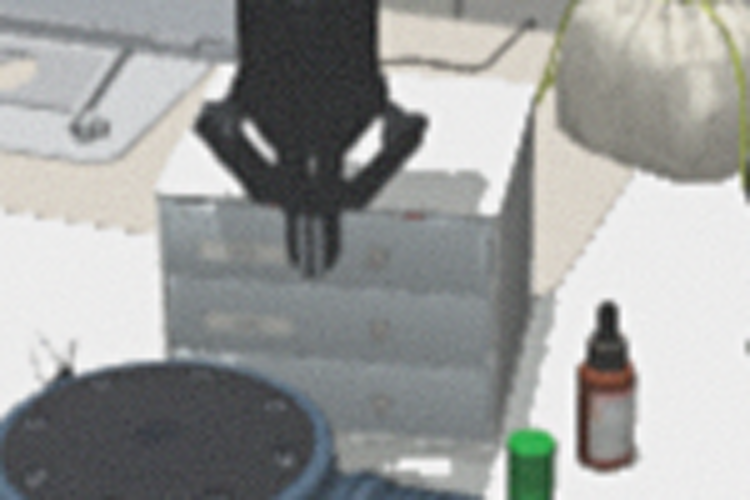

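The drawer is nearly shut: its front is level with the unit, the finger is at (312,245) and the clip and bottle have not moved. The vertical finger would meet the top panel's edge before the panel goes its last 1 mm in. I back off, tilt so that the tip leads, and press low on the panel.

```bash
python3 -m crank '[{"dp":[0.022,0,0],"delta_rot":[0,0,0],"fingers":-1},{"dp":[0.022,0,0],"delta_rot":[0,0,0],"fingers":-1},{"dp":[0,0,0],"delta_rot":[0,-0.0194,0],"fingers":-1},{"dp":[0,0,0],"delta_rot":[0,-0.0194,0],"fingers":-1},{"dp":[0,0,0],"delta_rot":[0,0,0],"fingers":-1},{"dp":[0,0,0],"delta_rot":[0,0,0],"fingers":-1},{"dp":[-0.0039,0,0.001],"delta_rot":[0,0,0],"fingers":-1},{"dp":[-0.0039,0,0.001],"delta_rot":[0,0,0],"fingers":-1},{"dp":[0,0,0],"delta_rot":[0,0,0],"fingers":-1}]'
python3 -c "
from h import *
tell();s=manip.sense();print(R.from_quat(s['tool_rot']).as_matrix()[:,2])"
```

```text
t: 11.67
tcp_pos: [0.5086, 0.1558, 0.1872]
tool_rot: [-0.093, 0.988, 0.011, 0.122]
force: [0.6, -0.2, -0.1]
finger_gap: 0.002
gripper_force: 0.0
tcp unit mm [-108.8    2.7] z 0.1872 force [ 0.56 -0.22 -0.1 ] t 11.6667
tool y at 100.74 want 100.8
[ 0.23879191  0.0450134  -0.97002692]
```

```bash
for i in 1; do python3 -m crank '[{"dp":[-0.0019,0,0.0005],"delta_rot":[0,0,0],"fingers":-1},{"dp":[-0.0019,0,0.0005],"delta_rot":[0,0,0],"fingers":-1},{"dp":[-0.0019,0,0.0005],"delta_rot":[0,0,0],"fingers":-1},{"dp":[0,0,0],"delta_rot":[0,0,0],"fingers":-1}]'; done
python3 -m crank '[{"dp":[-0.0019,0,0.0005],"delta_rot":[0,0,0],"fingers":-1},{"dp":[-0.0019,0,0.0005],"delta_rot":[0,0,0],"fingers":-1},{"dp":[0,0,0],"delta_rot":[0,0,0],"fingers":-1}]'
python3 -c "
from h import *
tell()"
```

```text
t: 12.0
tcp_pos: [0.5096, 0.1562, 0.1868]
tool_rot: [-0.093, 0.988, 0.011, 0.121]
force: [-0.6, -0.6, -0.1]
finger_gap: -0.0
gripper_force: 0.0
t: 12.25
tcp_pos: [0.5114, 0.1566, 0.1868]
tool_rot: [-0.093, 0.988, 0.011, 0.121]
force: [0.2, -0.5, -0.9]
finger_gap: -0.002
gripper_force: 0.0
tcp unit mm [-105.9    2.9] z 0.1868 force [ 0.16 -0.48 -0.9 ] t 12.25
tool y at 100.74 want 100.8
```

```bash
python3 -m crank '[{"dp":[-0.0019,0,0.0005],"delta_rot":[0,0,0],"fingers":-1},{"dp":[-0.0019,0,0.0005],"delta_rot":[0,0,0],"fingers":-1},{"dp":[0,0,0],"delta_rot":[0,0,0],"fingers":-1}]'
python3 -m crank '[{"dp":[-0.0019,0,0.0005],"delta_rot":[0,0,0],"fingers":-1},{"dp":[-0.0019,0,0.0005],"delta_rot":[0,0,0],"fingers":-1},{"dp":[0,0,0],"delta_rot":[0,0,0],"fingers":-1}]'
python3 -c "
from h import *
tell()"
```

```text
t: 12.5
tcp_pos: [0.513, 0.1569, 0.1867]
tool_rot: [-0.093, 0.988, 0.011, 0.121]
force: [-1.3, -1.1, 1.2]
finger_gap: 0.003
gripper_force: 0.6
t: 12.75
tcp_pos: [0.5134, 0.1571, 0.1864]
tool_rot: [-0.093, 0.988, 0.011, 0.119]
force: [-4.9, -1.6, 3.6]
finger_gap: 0.003
gripper_force: 2.7
tcp unit mm [-103.9    3. ] z 0.1864 force [-4.86 -1.56  3.6 ] t 12.75
tool y at 100.76 want 100.8
```

The force is rising, so the drawer is at its stop. One more press to confirm, then retreat.

```bash
python3 -m crank '[{"dp":[-0.0019,0,0.0005],"delta_rot":[0,0,0],"fingers":-1},{"dp":[-0.0019,0,0.0005],"delta_rot":[0,0,0],"fingers":-1},{"dp":[0,0,0],"delta_rot":[0,0,0],"fingers":-1}]'
python3 -m crank '[{"dp":[0.03,0,-0.0075],"delta_rot":[0,0,0],"fingers":-1},{"dp":[0.05,0,-0.0125],"delta_rot":[0,0,0],"fingers":-1},{"dp":[0.05,0,-0.0125],"delta_rot":[0,0,0],"fingers":-1},{"dp":[0,0,-0.06],"delta_rot":[0,0,0],"fingers":-1},{"dp":[0,0,-0.06],"delta_rot":[0,0,0],"fingers":-1},{"dp":[0,0.06,-0.03],"delta_rot":[0,0,0],"fingers":-1},{"dp":[0,0.07,0],"delta_rot":[0,0,0],"fingers":-1},{"dp":[0,0.07,0],"delta_rot":[0,0,0],"fingers":-1},{"dp":[0,0.07,0],"delta_rot":[0,0,0],"fingers":-1},{"dp":[0,0.07,0],"delta_rot":[0,0,0],"fingers":-1},{"dp":[0,0.07,0],"delta_rot":[0,0,0],"fingers":-1},{"dp":[0,0.06,0],"delta_rot":[0,0,0],"fingers":-1}]'
python3 - <<'E'
from h import *
tell()
p,d,m=snap('scene');P=cloud(d,m);q=(P[...,:2]-O)@U*1000
k=(P[...,2]>.107)&(P[...,2]<.138)&(abs(q[...,1]-40)<40)&(q[...,0]<-60)&(q[...,0]>-160)
k2=(P[...,2]>.06)&(P[...,2]<.09)&(abs(q[...,1]-40)<40)&(q[...,0]<-60)&(q[...,0]>-160)
for a in(k,k2):print(a.sum(),np.median(q[a],0).round(1))
p2,_,_=snap('top')
cv2.imwrite('pics/f.png',np.hstack([cv2.resize(x,(400,300),interpolation=cv2.INTER_CUBIC) for x in(p[170:290,250:410],p2[165:285,230:390])])[:,:,::-1])
E
```

```text
t: 13.0
tcp_pos: [0.5137, 0.1573, 0.1861]
tool_rot: [-0.093, 0.989, 0.011, 0.117]
force: [-7.7, -2.4, 6.0]
finger_gap: 0.005
gripper_force: 4.3
t: 14.0
tcp_pos: [0.3896, 0.3754, 0.26]
tool_rot: [-0.093, 0.988, 0.012, 0.122]
force: [-0.1, 0.5, 0.0]
finger_gap: 0.005
gripper_force: 0.0
tcp unit mm [-184.6  240.6] z 0.26 force [-0.08  0.55  0.05] t 14.0
tool y at 100.79 want 100.8
284 [-77.8  38.9]
267 [-77.1  40.5]
```

View pics/f.png

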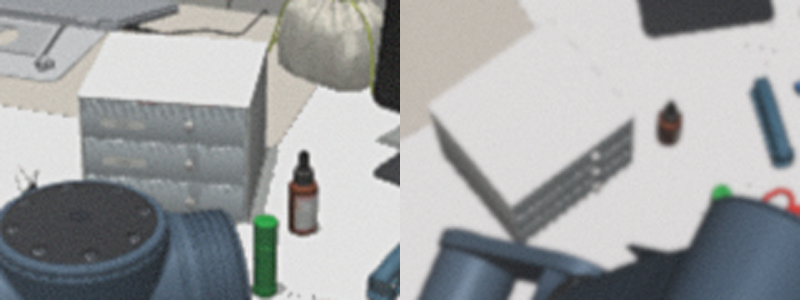

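Both views show the drawer shut, its front flush with the fixed ones (-77.8 mm against -77.1 mm) and the bottle upright. Handing in.

```bash
python3 -c "
from station import manip
print(manip.sign_off())"
```

```text
the job is handed in; nothing more can be done
None
```

The glue stick was pushed over and lay flat on the drawer floor beside the eraser, the drawer is fully shut against its stop, and the job was handed in at about 14 s.

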